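# Set the bench polisher four clicks higher and start it

### The arm

A 6-joint arm with a two-finger parallel gripper is mounted at the origin on the work surface. World frame = base frame: x ahead of the robot, y to its left, z up, the work surface at z = 0. Lengths are in mm, angles in degrees, forces in N, time in s.
With the tool pointing down it reaches from about 350 to 850 mm from the base axis. Payload 8.1 kg.
Tool frame: the origin (TCP) lies at the very end of the fingers, on their centre line; the grasp point (between the pads) lies 19 mm behind it; z points along the fingers, y is the direction in which the jaws open and shut (so a half turn about z gives the same grasp; the last joint's range is limited). The gripper opens to 85 mm and grips with 20 to 120 N. Pads are 22 mm wide; open, the fingers measure 114 mm over their backs; the gripper's body (76 mm by 85 mm) begins 54 mm behind the grasp point. The pads swing forward as they close: fully open they stand 13 mm farther back than shut.
Start: joints at [64.664, 7.471, 85.268, -0, 87.261, -4.893], TCP at [209.545, 562.224, 231.292] pointing down, gripper open.
Joint ranges: [-169.43, 169.43], [-51.17, 129.36], [1.28, 143.12], [-76.62, 256.62], [0, 156.53], [-152.29, 152.29]. Speed limits (degrees/s): [136.94, 136.94, 159.86, 180, 180, 180].

### API

Orientations are given as [roll, pitch, yaw] about the fixed x, y, z axes, in that order (R = Rz(yaw) Ry(pitch) Rx(roll)).
In Python, from bench import r gives the robot as it stands.
- The arm moves only by the shell command python3 -m crank 'ROWS' [OPENING] [FORCE]. ROWS is JSON, a list that holds one entry, the list of rows, each a list of 6 numbers: the shift along the tool's x, y, z in m, then the turn, a rotation vector about the tool's x, y, z in rad. A call has 1 to 10 rows; each row is the pose to reach, as a shift and turn from the pose measured when the call began, along the tool's axes at that moment; what a row does not reach only later rows make up. A row lasts 1/8 s, in which the tool goes at most 62.5 mm and 10.7 degrees, less where a joint would pass 70% of its speed; a pose out of reach is approached as far as the arm can. A call with a gripper value outside its range is refused whole. OPENING is the closure, from 0 (fully open) to 1 (shut), set as the call begins (- or left out, the last holds). The fingers move at their own pace and stop on an object; FORCE is the grip in N (left out, the last holds). Time passes only in rows, so rows that repeat a pose let the fingers close. It gives the time, the measured TCP pose, the force and the opening at its end, in the units of the state.
- r.sense(): the state, without advancing time (a new reading comes with each control period).
- r.snapshot(name): name is "scene" or "top" or "wrist"; returns (picture, depth): 420x560x3 uint8, blue, green, red; 420x560 float32, mm along the optical axis (not along the pixel's ray), 0 where there is no reading.
- r.get_calibration(name): a dict with "mtx" (3x3 intrinsics, pixels), "k1" (the pictures are not rectified: a ray, as slopes to the right and down, at radius r is drawn at 1 + k1 r^2 times it, then the intrinsics apply), "cam_to_world" (4x4, takes a point from camera to world coordinates). Camera axes: x right, y down, z forward; pixel columns grow to the right and rows downward; lengths in mm; the calibration is good to about 2 mm. A picture is of the moment at which its call begins: read the wrist's pose just before it. get_calibration takes no time and is no camera call; for the wrist camera it gives the pose at the moment of the call.
- r.hand_in(): hands the job in, once; it reports no verdict.
Trained networks look in the newest picture that a camera, given by its name, has taken for a name from the list of things; names that differ only in an ending like _2 or _b are one class to them, and where a whole thing is asked for, a point or a joint stands for the part that bears it (a point fixed in the world has none). Each returns a list of dicts, best first, with "conf" (0 to 1); they miss things now and then, are a little off and sometimes report something else, mostly with a low value. They report only what shows in the picture. A call takes as long as a camera call.
- r.look_for(thing, camera): "extent" ([left, top, right, bottom] in pixels, round what is visible of it).
- r.landmark_of(thing, camera): "pixel" ([column, row] in pixels: a listed point, or the origin of a listed thing).
The state is a dict: "time": time; "joint_pos": joint angles; "qd": joint speeds; "joint_efforts": joint torques, N m; "tool_pos": TCP position; "tcp_rot": TCP orientation; "ft_force": force on the tool from outside, world axes, zero at the start; "wrist_torque": the same for the moment, N m; "finger_gap": finger opening in mm.
Only numpy, scipy, OpenCV 4.12 (cv2) and the standard library are available. Lean on these libraries where they do the work, as an engineer would, in place of code of your own. Each camera call takes 0.05 s, during which the arm holds its last target.

### The job

Push the lever of the polisher's click-stop dial round clockwise (seen from above) by exactly four clicks from where it stands, and leave it resting in that click stop. Then press the round start button fully down and let it spring back. Work by fingertip: do not grip or force the dial, do not press the button before the dial is set, and leave the other things on the bench alone.

Things in the scene. Friction and masses are not known exactly. Their poses are not given: they have to be found in the camera images.
- polisher: Low grey bench polisher, fixed: a box 200 x 340 mm, 70 mm high. Origin at the centre of its underside on the bench, x and y along its 200 and 340 mm sides, z up. On its top: a covered white bowl (132 mm across, knob of its lid 62 mm up) at (0, 93) mm, the dial axis at (0, -45) mm, the start button at (20, -135) mm. Ten black dots round the dial, 53 mm from its axis, mark the click stops.
- dial_cap: The dial, turning about a vertical axis. Origin on the axis, level with the box's top; z up, x along the lever. A flat black disc 90 mm across, upper face 14 mm above the origin; on it a grey hub 26 mm across and one radial grey lever 14 mm wide, to 44 mm from the axis, both 22 mm tall (14 to 36 mm above the origin). A black line marks the lever's top.
- dial_tip (a point): Point on the top of the lever, on its centre line, 40 mm from the dial axis and 36 mm above the box's top. Passing a click takes 4 to 5 N on the lever's side, 32 mm from the axis; past each hump the dial snaps forward by itself a third to half a click into the next stop and the lever leaves the finger.
- dial (a joint): Angle of the dial, rad, growing clockwise seen from above. Click stops every 0.349 rad (20 degrees) at 0, 0.349 ... 3.142; at 0 the lever points 160 degrees anticlockwise from the polisher's +x axis. End stops at -0.14 and 3.28. It starts in one of the stops from 0 to 1.047.
- start (a joint): Travel of the start button, m: 0 up, 0.006 fully down; it goes down and springs back by itself. Starts to move at 1.5 N, fully down takes 5 N.
- start_top (a point): Centre of the button's top face; plain metal, 28 mm across, standing 10 mm proud of a black collar 44 mm across and 22 mm above the box's top.
- jar_mid (a point): Middle of a brown glass jar, 48 mm across, 60 mm tall, standing beyond the polisher. Leave alone.
- block_mid (a point): Middle of a steel bench block, 65 x 65 x 20 mm, lying beside the button end of the polisher. Leave alone.
- clamp_mid (a point): Middle of a turned wooden ring clamp, 38 mm thick, 110 mm tall, standing beside the bowl end (this point is 50 mm up). Leave alone.
- graver_mid (a point): Middle of a wooden-handled hand tool, 150 mm long, lying beyond the polisher. Leave alone.

How it is judged (in metres and radians):
On the way, in this order (a step that is already met when the one before it is completed fails the run):
1. the dial rests four clicks clockwise of where it started (distance of dial_tip from where it was at the start of the episode between 0.0487 and 0.0541 m and velocity of joint dial between -0.1 and 0.1 rad/s), for 0.3 s.
2. the start button is pressed fully down (at least 4.5 of its 6 mm) (value of joint start above 0.0045 m), for 0.02 s.
At the end, for the whole second after the job is handed in: The dial rests in the stop four clicks (80 degrees, within 5 degrees) clockwise of its start, the start button has been pressed after that and has sprung back up (within 1.5 mm) (all of step 1 and value of joint start below 0.0015 m); the robot touches nothing.
It fails at once if the start button is pressed while the dial is not four clicks on (value of joint start above 0.003 m and not (distance of dial_tip from where it was at the start of the episode between 0.0487 and 0.0541 m)).
It fails at once if the dial is gripped or forced (more than 25 N from the fingers) (contact force between the fingers and dial_cap above 25 N).
It fails at once if the jar, steel block, ring clamp or hand tool is moved by more than 20 mm (distance of any of jar_mid, block_mid, clamp_mid, graver_mid from where it was at the start of the episode above 0.02 m).
It also fails if it takes over 58 s, if anything falls off the work surface, if the arm or the gripper's body presses on something with over 40 N, if the wrist force passes 120 N, or if a joint passes its speed limit or range.

## Working session

There is one attempt and no reset: what is moved stays moved. The work goes in short steps, Python scripts to look and compute and a shell command to move; the robot and the scene stay as the last step left them, time stands still between calls to the robot, and variables do not carry over. Pictures are saved under pics/ and viewed, and the job is handed in when it is done.

```bash
ls; mkdir -p pics; cat > h.py <<'E'
import numpy as np, cv2
from bench import r
def ray(cal,px):
    K=np.array(cal["mtx"]);k1=cal["k1"]
    d=np.array([(px[0]-K[0,2])/K[0,0],(px[1]-K[1,2])/K[1,1]])
    u=d.copy()
    for _ in range(20): u=d/(1+k1*(u@u))
    return np.array([u[0],u[1],1.])
def at_z(cam,px,z):
    c=r.get_calibration(cam);T=np.array(c["cam_to_world"]);v=T[:3,:3]@ray(c,px);o=T[:3,3]
    return o+v*(z-o[2])/v[2]
def at_d(cam,px,dep):
    c=r.get_calibration(cam);T=np.array(c["cam_to_world"])
    x,y=int(round(px[0])),int(round(px[1]));d=dep[max(0,y-2):y+3,max(0,x-2):x+3];d=d[d>0]
    return T[:3,:3]@(ray(c,px)*np.median(d))+T[:3,3]
def proj(cam,P):
    c=r.get_calibration(cam);T=np.array(c["cam_to_world"]);q=T[:3,:3].T@(np.array(P,float)-T[:3,3]);u=q[:2]/q[2]
    u=u*(1+c["k1"]*(u@u));K=np.array(c["mtx"]);return [K[0,0]*u[0]+K[0,2],K[1,1]*u[1]+K[1,2]]
E
python3 - <<'E'
from h import *
print(r.sense())
for c in ["scene","top"]:
    im,d=r.snapshot(c);cv2.imwrite(f"pics/{c}1.png",im)
    for t in ["polisher","dial_cap","dial_tip","start_top","jar_mid","block_mid","clamp_mid","graver_mid"]:
        for L in r.landmark_of(t,c)[:2]:
            print(c,t,round(L["conf"],2),np.round(L["pixel"],1),np.round(at_d(c,L["pixel"],d),0))
E
```

```text
pics
{'time': 0.0, 'joint_pos': array([ 6.46629018e+01,  7.51344408e+00,  8.53302235e+01,  9.71685235e-04,
        8.72621299e+01, -4.89579301e+00]), 'qd': array([-1.97694244e-05, -1.72839210e-02, -9.99557272e-03, -5.95209444e-03,
        1.25573270e-02,  5.19459173e-02]), 'joint_efforts': array([ 1.09252476e-03, -5.69419527e+01, -5.00542867e+01, -4.03195872e-04,
        1.54509838e-02,  2.23633413e-05]), 'tool_pos': array([209.30946622, 561.71305858, 230.25273818]), 'tcp_rot': array([-1.79894671e+02, -9.99609093e-03,  1.59558638e+02]), 'ft_force': array([ 0.90996896, -0.6839282 ,  0.26915071]), 'wrist_torque': array([ 0.01067718, -0.01912648,  0.01598107]), 'finger_gap': 85.41347210279652}
scene polisher 0.61 [313.1 226.6] [661. 152.  72.]
scene polisher 0.36 [294.5 207. ] [608.  99.  84.]
scene dial_cap 0.89 [295.8 206.8] [607. 103.  84.]
scene dial_tip 0.96 [310.8 192.7] [535. 138.  71.]
scene start_top 0.66 [258.3 204.5] [596.   1.  70.]
scene jar_mid 0.18 [276.8 270.6] [773.  71.  21.]
scene block_mid 0.77 [217.  228.2] [ 648. -106.   20.]
scene clamp_mid 0.82 [400.7 211.2] [572. 384.  64.]
scene clamp_mid 0.47 [293.8 207.5] [611.  98.  85.]
scene graver_mid 0.86 [276.4 270.6] [774.  70.  22.]
top polisher 0.95 [244.2 235.7] [581. 130. 105.]
top dial_cap 0.71 [257.6 233.6] [585. 103. 105.]
top dial_tip 0.91 [240.5 235.3] [582. 138. 105.]
top start_top 0.52 [302.8 214.5] [626.   7.  91.]
top start_top 0.45 [243.1 235.4] [582. 133. 105.]
top jar_mid 0.79 [189.  172.4] [726. 255.  60.]
top block_mid 0.62 [349.7 208.2] [ 648. -105.   19.]
top clamp_mid 0.88 [129.9 251.4] [551. 370. 102.]
top graver_mid 0.95 [271.4 159.6] [763.  72.  17.]
```

View pics/scene1.png

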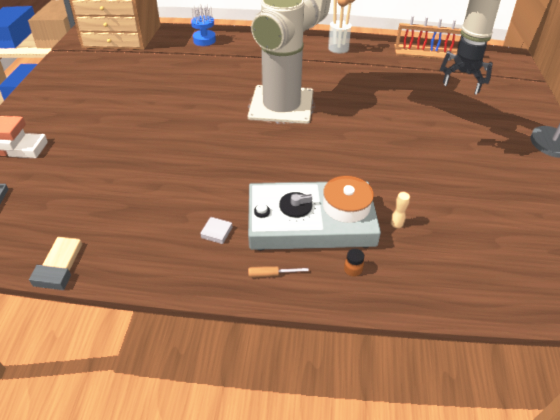

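View pics/top1.png

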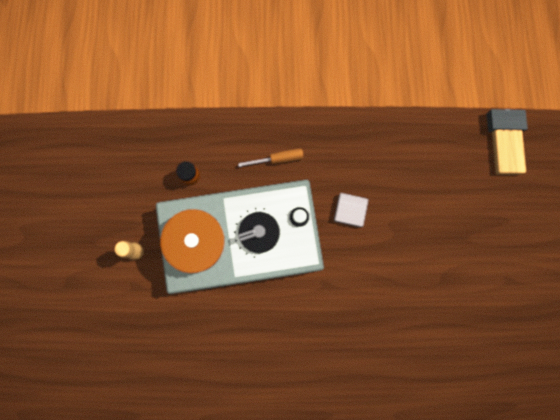

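```bash
python3 - <<'E'
from h import *
im,d=r.snapshot("top")
c=im[165:305,145:335];cv2.imwrite("pics/top2.png",cv2.resize(c,None,fx=4.2,fy=4.2,interpolation=cv2.INTER_CUBIC))
# points on box top: depth in world
ys,xs=np.mgrid[150:320:1,140:340:1]
P=np.array([at_d("top",(x,y),d) for x,y in zip(xs.ravel(),ys.ravel())])
m=(P[:,2]>64)&(P[:,2]<76)
print(m.sum(),np.median(P[m,2]))
h=P[(P[:,2]>55)&(P[:,0]<720)&(P[:,1]<330)]
rect=cv2.minAreaRect(h[:,:2].astype(np.float32));print(rect)
# bowl & lever
w=P[(P[:,2]>96)&(np.hypot(P[:,0]-585,P[:,1]-103)<50)]
print(len(w),np.median(w[:,2]));
q=w[:,:2];far=q[np.hypot(*(q-[585,103]).T)>20];print(far.mean(0))
c=r.get_calibration("top");print(c["mtx"],c["cam_to_world"],c["k1"])
E
```

```text
Traceback (most recent call last):
  File "h.py", line 13, in at_d
    c=r.get_calibration(cam);T=np.array(c["cam_to_world"])
ValueError: time passes only in moves, steps and waits
```

View pics/top2.png

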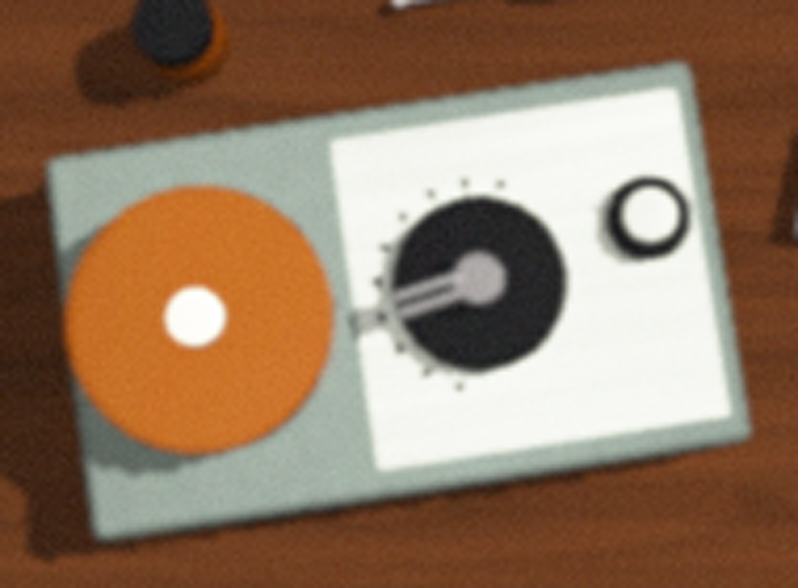

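```bash
sed -i 's/^from bench import r$/from bench import r\nimport functools\n@functools.lru_cache(None)\ndef CAL(n): return r.get_calibration(n)/; s/r\.get_calibration(cam)/CAL(cam)/' h.py
python3 - <<'E'
from h import *
im,d=r.snapshot("top")
P=np.array([at_d("top",(x,y),d) for y in range(150,320) for x in range(140,340)])
m=(P[:,2]>66)&(P[:,2]<74);print(m.sum(),np.median(P[m,2]))
h=P[(P[:,2]>50)&(P[:,0]<720)&(P[:,1]<330)]
print(cv2.minAreaRect(h[:,:2].astype(np.float32)))
w=P[(P[:,2]>98)&(np.hypot(P[:,0]-585,P[:,1]-103)<55)];print(len(w),np.median(w[:,2]),w[:,:2].mean(0))
S=lambda x,y:(145+(x+.5)/4.2-.5,165+(y+.5)/4.2-.5)
for n,p,z in [("hub",(480,278),106),("disc",(480,283),84),("tip",(395,300),106),("btn",(649,216),92),("bowlknob",(195,317),132),("bowl",(199,320),118)]+[("c",q,70) for q in [(690,65),(50,160),(100,538),(748,437)]]: print(n,np.round(at_z("top",S(*p),z),1))
D=np.array([at_z("top",S(*p),70)[:2] for p in [(460,387),(427,373),(400,350),(380,318),(378,282),(386,247),(402,216),(431,194),(464,183),(500,184)]])
from scipy.optimize import least_squares
def f(v):
    a=np.radians(v[2]+160-20*np.arange(10));return (D-np.c_[v[0]+53*np.cos(a),v[1]+53*np.sin(a)]).ravel()
s=least_squares(f,[585,103,0]);print(s.x,np.abs(s.fun).max())
T=CAL("top")["cam_to_world"];print(np.round(T,3))
E
```

```text
9208 69.58961827910116
((609.7991333007812, 148.3671112060547), (254.24136352539062, 340.53485107421875), 8.41219711303711)
216 105.20074737356975 [586.950403   112.07990097]
hub [591.   99.7 106. ]
disc [590.5 100.3  84. ]
tip [580.5 141.7 106. ]
btn [622.6  15.   92. ]
bowlknob [571.1 236.2 132. ]
bowl [570.6 236.6 118. ]
c [704.  -9.  70.]
c [657.7 323.1  70. ]
c [463.7 294.5  70. ]
c [511.8 -34.7  70. ]
[591.05845389 100.39302718   8.34961109] 1.0809959566599048
[[-1.100000e-02 -9.920000e-01  1.240000e-01  4.988110e+02]
 [-1.000000e+00  1.000000e-02 -8.000000e-03  7.526400e+01]
 [ 6.000000e-03 -1.240000e-01 -9.920000e-01  1.099051e+03]
 [ 0.000000e+00  0.000000e+00  0.000000e+00  1.000000e+00]]
```

```bash
cat >> h.py <<'E'
from scipy.spatial.transform import Rotation as Ro
A=np.array([591.0,100.4])
def tgt(P,yaw):
    s=r.sense();R=Ro.from_euler('xyz',s["tcp_rot"],degrees=True);R2=Ro.from_euler('xyz',[180,0,yaw],degrees=True)
    print("shift",np.round(R.inv().apply(np.array(P)-s["tool_pos"])/1000,4),"rv",np.round((R.inv()*R2).as_rotvec(),4))
def lev(ang,off,z,rad=32,yaw=None):
    a=np.radians(ang);p=A+rad*np.array([np.cos(a),np.sin(a)])+off*np.array([-np.sin(a),np.cos(a)])
    print("target",p,z);tgt([*p,z],ang if yaw is None else yaw)
E
python3 - <<'E'
from h import *
lev(108.35,32,200)
E
```

```text
target [550.55289688 120.69856767] 200
shift [-0.4737 -0.2946  0.0313] rv [-0.      0.      0.8938]
```

```bash
python3 -m crank '[[[-0.474,-0.295,0.0,0,0,0.894],[-0.474,-0.295,0.0,0,0,0.894],[-0.474,-0.295,0.0,0,0,0.894],[-0.474,-0.295,0.0,0,0,0.894],[-0.474,-0.295,0.0,0,0,0.894],[-0.474,-0.295,0.0,0,0,0.894],[-0.474,-0.295,0.0,0,0,0.894],[-0.474,-0.295,0.0,0,0,0.894],[-0.474,-0.295,0.02,0,0,0.894],[-0.474,-0.295,0.03,0,0,0.894]]]' 1 20
python3 - <<'E'
from h import *
s=r.sense();print(s["tool_pos"],s["tcp_rot"],s["ft_force"],s["finger_gap"],s["time"])
CAL("wrist");im,d=r.snapshot("wrist");cv2.imwrite("pics/w1.png",im);np.save("w1.npy",d)
T=CAL("wrist")["cam_to_world"];print(np.round(T,3))
for t in ["dial_cap","dial_tip","start_top"]:
    for L in r.landmark_of(t,"wrist")[:2]: print(t,L,at_d("wrist",L["pixel"],d))
E
```

```text
time: 2.25
tool_pos: [552.1, 116.5, 200.0]
tcp_rot: [-179.9, 0.0, 108.0]
ft_force: [-0.4, -0.7, 0.0]
finger_gap: -0.3
[552.07409799 116.47552884 200.03402405] [-1.79938990e+02  4.46952932e-02  1.08045604e+02] [-0.43515626 -0.68517449  0.0044571 ] -0.25631492640627346 2.25
[[ 9.51000e-01  2.93000e-01  1.01000e-01  5.27393e+02]
 [ 3.10000e-01 -8.99000e-01 -3.10000e-01  1.96456e+02]
 [-0.00000e+00  3.26000e-01 -9.46000e-01  3.42539e+02]
 [ 0.00000e+00  0.00000e+00  0.00000e+00  1.00000e+00]]
dial_cap {'pixel': [318.5, 227.2], 'conf': 0.94} [582.10069448 111.69692705 101.48544219]
dial_tip {'pixel': [329.8, 191.8], 'conf': 0.87} [579.43804091 139.93473183 106.62858898]
dial_tip {'pixel': [320.7, 228.0], 'conf': 0.52} [582.81335678 113.08392855 105.68712677]
start_top {'pixel': [329.8, 191.3], 'conf': 0.7} [579.33360734 140.24349834 106.54805304]
```

View pics/w1.png

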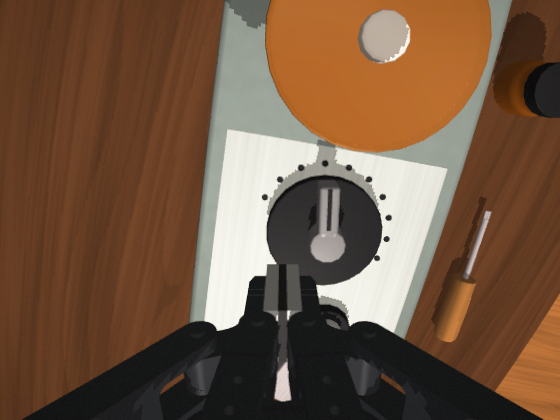

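```bash
python3 - <<'E'
from h import *
from scipy.optimize import least_squares
D=np.array([at_z("wrist",p,70)[:2] for p in [(265,197),(280,179),(301,168),(325,163),(349,168),(369,179),(383,197),(389,218),(387,239),(377,258)]])
def f(v):
    a=np.radians(v[2]+160-20*np.arange(10));return (D-np.c_[v[0]+53*np.cos(a),v[1]+53*np.sin(a)]).ravel()
s=least_squares(f,[591,100,8]);print(s.x,np.abs(s.fun).max())
for p in [(327,246),(328,190)]: print(at_z("wrist",p,106))
# finger tip corners in picture
d=np.load("w1.npy")
for p in [(282,268),(270,268),(296,268),(282,285)]: print(p,at_d("wrist",p,d))
A[:]=s.x[:2]
lev(108.35,32,88)
E
```

```text
[591.76063249 105.34251808   8.52987279] 0.8008085313725815
[590.33056751 106.03260573 106.        ]
[576.28243924 145.12117698 106.        ]
(282, 268) [547.96045783 131.65756733 208.74498704]
(270, 268) [543.20376675 130.24068244 209.03772883]
(296, 268) [553.46211416 133.49265529 208.76513207]
(282, 285) [547.926419   131.74777047 222.43225374]
target [551.31352938 125.64108576] 88
shift [0.0039 0.0026 0.1134] rv [-0.0004 -0.0005  0.0005]
```

```bash
sed -i 's/^A=.*/A=np.array([591.5,100.5])/' h.py; python3 - <<'E'
from h import *
lev(108.35,30,90)
E
```

```text
target [552.9511991 121.4282094] 90
shift [-0.0006  0.0028  0.1114] rv [-0.0004 -0.0005  0.0005]
```

```bash
python3 -m crank '[[[0,0.001,0.05,0,0,0],[0,0.001,0.08,0,0,0],[0,0.001,0.1,0,0,0],[0,0.001,0.11,0,0,0.0],[0,0.001,0.11,0,0,0]]]'
python3 - <<'E'
from h import *
CAL("wrist");im,d=r.snapshot("wrist");cv2.imwrite("pics/w2.png",im)
lev(108.35,22,90)
print(r.sense()["ft_force"])
E
```

```text
time: 3.08
tool_pos: [551.1, 121.8, 91.7]
tcp_rot: [-180.0, -0.0, 108.4]
ft_force: [0.4, -0.2, 0.0]
finger_gap: -0.2
target [560.54440794 123.94677633] 90
shift [-0.0007  0.0091  0.0025] rv [ 0.001  -0.0002  0.0009]
[ 0.42016364  0.30893199 -0.14344625]
```

View pics/w2.png

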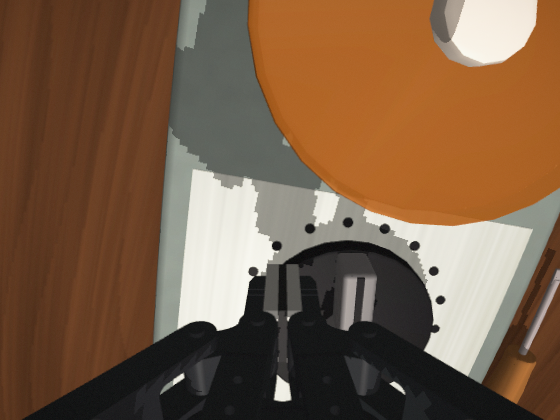

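```bash
python3 - <<'E'
from h import *
lev(108.35,15,90)
lev(108.35-7,14.2,90)
E
python3 -m crank '[[[-0.0005,0.01,0.002,0,0,0],[-0.0005,0.0158,0.002,0,0,0],[-0.0005,0.0158,0.002,0,0,0],[-0.0005,0.0158,0.002,0,0,0]]]'
python3 - <<'E'
from h import *
for d in (5,8,10,12,14): print(d);lev(108.35-d,14.2,90)
E
```

```text
target [567.18846569 126.1505224 ] 90
shift [-0.0007  0.0161  0.0025] rv [ 0.001  -0.0002  0.0009]
target [571.28004713 129.07959947] 90
shift [0.0008 0.0209 0.0025] rv [ 0.001  -0.0003  0.1231]
time: 3.62
tool_pos: [567.2, 126.2, 90.6]
tcp_rot: [179.9, 0.0, 108.4]
ft_force: [0.1, -0.4, 0.0]
finger_gap: 0.0
5
target [570.29495094 128.35652337] 90
shift [0.0011 0.0037 0.0006] rv [ 0.0015 -0.      0.0881]
8
target [571.78190951 129.4281335 ] 90
shift [0.0016 0.0054 0.0006] rv [ 1.500e-03 -1.000e-04  1.405e-01]
10
target [572.80349854 130.09866269] 90
shift [0.0019 0.0066 0.0006] rv [ 1.500e-03 -1.000e-04  1.754e-01]
12
target [573.84786638 130.73313048] 90
shift [0.0022 0.0078 0.0006] rv [ 1.500e-03 -1.000e-04  2.103e-01]
14
target [574.91374062 131.33076385] 90
shift [0.0024 0.009  0.0006] rv [ 1.500e-03 -1.000e-04  2.452e-01]
```

```bash
python3 -m crank '[[[0.0011,0.0037,0,0,0,0.088],[0.0016,0.0054,0,0,0,0.14],[0.0016,0.0054,0,0,0,0.14]]]'
python3 - <<'E'
from h import *
for d in (10,11,12,13,14): print(d);lev(108.35-d,14.2,90)
E
```

```text
time: 4.0
tool_pos: [570.8, 129.0, 90.3]
tcp_rot: [-180.0, 0.0, 100.3]
ft_force: [-4.4, -1.4, 2.7]
finger_gap: 0.1
10
target [572.80349854 130.09866269] 90
shift [0.0007 0.0021 0.0003] rv [-0.0008  0.0001  0.0345]
11
target [573.322914   130.42045362] 90
shift [0.0009 0.0027 0.0003] rv [-0.0008  0.0001  0.0519]
12
target [573.84786638 130.73313048] 90
shift [0.0011 0.0033 0.0003] rv [-0.0008  0.0001  0.0694]
13
target [574.37819576 131.03659804] 90
shift [0.0013 0.0038 0.0003] rv [-0.0007  0.0002  0.0868]
14
target [574.91374062 131.33076385] 90
shift [0.0015 0.0044 0.0003] rv [-0.0007  0.0002  0.1043]
```

```bash
python3 -m crank '[[[0.0007,0.0021,0,0,0,0.034],[0.0007,0.0021,0,0,0,0.034]]]'
python3 - <<'E'
from h import *
for d in (11,12,13,14): print(d);lev(108.35-d,14.2,90)
E
```

```text
time: 4.25
tool_pos: [572.0, 129.8, 90.1]
tcp_rot: [-179.9, 0.0, 98.3]
ft_force: [-3.9, -0.5, 1.9]
finger_gap: 0.1
11
target [573.322914   130.42045362] 90
shift [0.0004 0.0014 0.0001] rv [-0.0025  0.0003  0.0173]
12
target [573.84786638 130.73313048] 90
shift [0.0006 0.002  0.0001] rv [-0.0025  0.0003  0.0348]
13
target [574.37819576 131.03659804] 90
shift [0.0008 0.0025 0.0001] rv [-0.0025  0.0004  0.0522]
14
target [574.91374062 131.33076385] 90
shift [0.001  0.0031 0.0001] rv [-0.0025  0.0004  0.0697]
```

```bash
python3 -m crank '[[[0.0005,0.002,0,0,0,0.034],[0.0005,0.002,0,0,0,0.034]]]'
python3 - <<'E'
from h import *
for d in (13,14,15,16): print(d);lev(108.35-d,14.2,90)
E
```

```text
time: 4.5
tool_pos: [573.8, 130.6, 90.1]
tcp_rot: [-179.9, 0.0, 96.4]
ft_force: [-2.4, -0.8, 1.8]
finger_gap: 0.1
13
target [574.37819576 131.03659804] 90
shift [0.0004 0.0006 0.0001] rv [-0.0026  0.0004  0.0184]
14
target [574.91374062 131.33076385] 90
shift [0.0006 0.0012 0.0001] rv [-0.0026  0.0004  0.0359]
15
target [575.45433781 131.61553832] 90
shift [0.0008 0.0018 0.0001] rv [-0.0026  0.0004  0.0533]
16
target [575.99982266 131.89083469] 90
shift [0.001  0.0024 0.0001] rv [-0.0026  0.0005  0.0708]
```

```bash
python3 -m crank '[[[0.0004,0.0012,0,0,0,0.02],[0.0004,0.0012,0,0,0,0.02]]]'
python3 - <<'E'
from h import *
CAL("wrist");im,d=r.snapshot("wrist");cv2.imwrite("pics/w3.png",im[180:420,180:460].repeat(2,0).repeat(2,1))
print(r.sense()["ft_force"])
for d in (14,15,16): print(d);lev(108.35-d,14.2,90)
E
```

```text
time: 4.75
tool_pos: [575.3, 131.2, 90.1]
tcp_rot: [-179.9, 0.0, 95.3]
ft_force: [0.5, -0.4, -0.4]
finger_gap: -0.4
[-1.0776289 -0.2263432  0.0433483]
14
target [574.91374062 131.33076385] 90
shift [ 0.0002 -0.0004  0.0001] rv [-0.0018  0.0004  0.016 ]
15
target [575.45433781 131.61553832] 90
shift [0.0005 0.0002 0.0001] rv [-0.0018  0.0004  0.0334]
16
target [575.99982266 131.89083469] 90
shift [0.0007 0.0008 0.0001] rv [-0.0017  0.0005  0.0509]
```

View pics/w3.png

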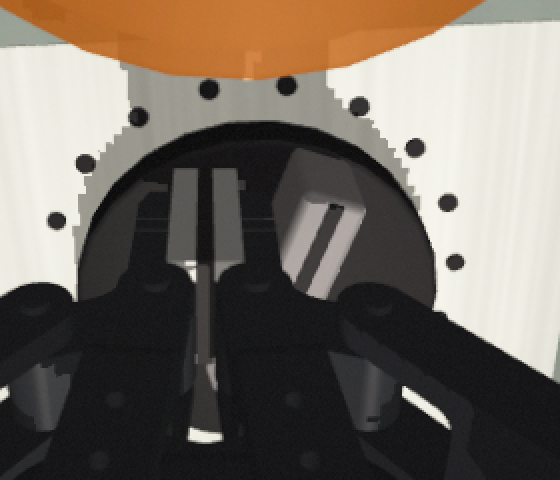

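```bash
python3 - <<'E'
from h import *
for d in (20,25,29): print(d);lev(108.35-d,14.2,90)
E
```

```text
20
target [578.22729425 132.89560591] 90
shift [0.0015 0.0031 0.0001] rv [-0.0017  0.0005  0.1207]
25
target [581.10126399 133.92912337] 90
shift [0.0023 0.006  0.0001] rv [-0.0017  0.0006  0.208 ]
29
target [583.45849256 134.57307086] 90
shift [0.0027 0.0084 0.0001] rv [-0.0017  0.0007  0.2778]
```

```bash
python3 -m crank '[[[0.0015,0.0031,0,0,0,0.12],[0.0023,0.006,0,0,0,0.208],[0.0027,0.0084,0,0,0,0.277],[0.0027,0.0084,0,0,0,0.277]]]'
python3 - <<'E'
from h import *
for d in (31,32,33,34): print(d);lev(108.35-d,14.2,90)
E
```

```text
time: 5.3
tool_pos: [583.1, 134.7, 90.0]
tcp_rot: [-179.9, 0.1, 79.4]
ft_force: [-2.3, 0.2, 1.8]
finger_gap: 0.2
31
target [584.65252425 134.83295903] 90
shift [ 0.0004  0.0015 -0.    ] rv [-0.0024  0.001   0.0353]
32
target [585.25275991 134.94723489] 90
shift [ 0.0006  0.002  -0.    ] rv [-0.0024  0.001   0.0528]
33
target [585.85489854 135.05101778] 90
shift [ 0.0008  0.0026 -0.    ] rv [-0.0023  0.001   0.0702]
34
target [586.45875672 135.1442761 ] 90
shift [ 0.001   0.0032 -0.    ] rv [-0.0023  0.001   0.0877]
```

```bash
python3 -m crank '[[[0.0004,0.0015,0,0,0,0.035],[0.0004,0.0015,0,0,0,0.035]]]'
python3 - <<'E'
from h import *
print(r.sense()["ft_force"])
for d in (32,33,34,35): print(d);lev(108.35-d,14.2,90)
E
```

```text
time: 5.55
tool_pos: [584.7, 134.9, 90.0]
tcp_rot: [-179.9, 0.1, 77.4]
ft_force: [-3.4, 0.4, 2.2]
finger_gap: -0.0
[-3.3631221   0.3911181   2.21180864]
32
target [585.25275991 134.94723489] 90
shift [ 0.0001  0.0005 -0.    ] rv [-0.0023  0.0009  0.0178]
33
target [585.85489854 135.05101778] 90
shift [ 0.0004  0.0011 -0.    ] rv [-0.0023  0.001   0.0352]
34
target [586.45875672 135.1442761 ] 90
shift [ 0.0006  0.0017 -0.    ] rv [-0.0023  0.001   0.0527]
35
target [587.06415051 135.22698143] 90
shift [ 0.0008  0.0022 -0.    ] rv [-0.0023  0.001   0.0702]
```

```bash
python3 -m crank '[[[0.0004,0.0011,0,0,0,0.035],[0.0004,0.0011,0,0,0,0.035]]]'
python3 - <<'E'
from h import *
for d in (34,35,36): print(d);lev(108.35-d,14.2,90)
E
```

```text
time: 5.8
tool_pos: [586.3, 135.1, 90.0]
tcp_rot: [-179.9, 0.0, 75.3]
ft_force: [-1.1, 0.1, -0.6]
finger_gap: -0.3
34
target [586.45875672 135.1442761 ] 90
shift [0.0001 0.0002 0.    ] rv [-0.0015  0.0008  0.0171]
35
target [587.06415051 135.22698143] 90
shift [0.0004 0.0007 0.    ] rv [-0.0015  0.0008  0.0345]
36
target [587.67089551 135.29910859] 90
shift [0.0006 0.0013 0.    ] rv [-0.0015  0.0008  0.052 ]
```

Force dropped; check by picture.

```bash
python3 - <<'E'
from h import *
CAL("wrist");im,d=r.snapshot("wrist");cv2.imwrite("pics/w4.png",im[180:420,180:460].repeat(2,0).repeat(2,1))
print(r.sense()["ft_force"])
for d in (40,45,49): print(d);lev(108.35-d,14.2,90)
E
```

```text
[-0.66483469  0.39818487  0.39977555]
40
target [590.10768612 135.48144454] 90
shift [0.0014 0.0036 0.    ] rv [-0.0014  0.0009  0.1224]
45
target [593.16181808 135.46967773] 90
shift [0.0022 0.0066 0.    ] rv [-0.0014  0.001   0.2097]
49
target [595.59713138 135.26857079] 90
shift [0.0026 0.009  0.    ] rv [-0.0014  0.001   0.2795]
```

View pics/w4.png

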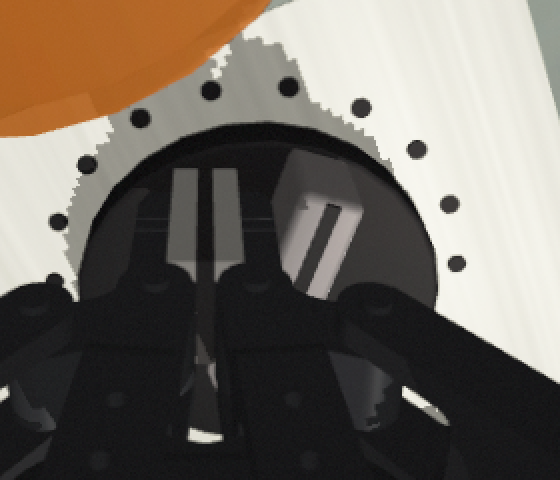

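Same relation as after click 1: the lever (275–365, 150–300) is clear of the finger (right edge 243). Two clicks are done.

```bash
python3 -m crank '[[[0.0014,0.0036,0,0,0,0.122],[0.0022,0.0066,0,0,0,0.21],[0.0026,0.009,0,0,0,0.28],[0.0026,0.009,0,0,0,0.28]]]'
python3 - <<'E'
from h import *
print(r.sense()["ft_force"])
for d in (50,51,52,53,54): print(d);lev(108.35-d,14.2,90)
E
```

```text
time: 6.35
tool_pos: [595.5, 135.4, 90.0]
tcp_rot: [-179.9, 0.1, 59.3]
ft_force: [-3.2, 0.9, 1.5]
finger_gap: -0.3
[-3.23441792  0.91330189  1.5071169 ]
50
target [596.20330259 135.19177056] 90
shift [ 0.0001  0.0007 -0.    ] rv [-0.0016  0.0012  0.0167]
51
target [596.80804114 135.10440289] 90
shift [ 0.0004  0.0013 -0.    ] rv [-0.0016  0.0012  0.0341]
52
target [597.4111628  135.00649438] 90
shift [ 0.0006  0.0018 -0.    ] rv [-0.0016  0.0012  0.0516]
53
target [598.01248387 134.89807486] 90
shift [ 0.0008  0.0024 -0.    ] rv [-0.0015  0.0012  0.069 ]
54
target [598.61182117 134.77917735] 90
shift [ 0.001  0.003 -0.   ] rv [-0.0015  0.0012  0.0865]
```

```bash
python3 -m crank '[[[0.0004,0.0013,0,0,0,0.034],[0.0004,0.0013,0,0,0,0.034]]]'
python3 - <<'E'
from h import *
for d in (52,53,54): print(d);lev(108.35-d,14.2,90)
E
```

```text
time: 6.6
tool_pos: [597.0, 135.1, 90.0]
tcp_rot: [-179.9, 0.1, 57.3]
ft_force: [-2.6, 1.7, 0.7]
finger_gap: -0.1
52
target [597.4111628  135.00649438] 90
shift [ 0.0001  0.0004 -0.    ] rv [-0.0014  0.0011  0.0171]
53
target [598.01248387 134.89807486] 90
shift [ 0.0004  0.001  -0.    ] rv [-0.0014  0.0011  0.0346]
54
target [598.61182117 134.77917735] 90
shift [ 0.0006  0.0016 -0.    ] rv [-0.0014  0.0012  0.052 ]
```

```bash
python3 -m crank '[[[0.0004,0.001,0,0,0,0.035],[0.0004,0.001,0,0,0,0.035]]]'
python3 - <<'E'
from h import *
for d in (54,55,60,65,69): print(d);lev(108.35-d,14.2,90)
E
```

```text
time: 6.85
tool_pos: [598.5, 134.7, 90.1]
tcp_rot: [-180.0, 0.0, 55.3]
ft_force: [-0.9, -0.1, -0.2]
finger_gap: -0.1
54
target [598.61182117 134.77917735] 90
shift [0.0001 0.0001 0.0001] rv [-0.0005  0.0008  0.0162]
55
target [599.20899214 134.64983807] 90
shift [0.0003 0.0007 0.0001] rv [-0.0005  0.0008  0.0337]
60
target [602.1560116  133.84800469] 90
shift [0.0014 0.0035 0.0001] rv [-0.0005  0.0008  0.121 ]
65
target [605.02193237 132.79237286] 90
shift [0.0021 0.0065 0.0001] rv [-0.0005  0.0009  0.2082]
69
target [607.24159569 131.77046794] 90
shift [0.0025 0.0089 0.0001] rv [-0.0004  0.0009  0.278 ]
```

```bash
python3 - <<'E'
from h import *
CAL("wrist");im,d=r.snapshot("wrist");cv2.imwrite("pics/w5.png",im[180:420,180:460].repeat(2,0).repeat(2,1))
E
python3 -m crank '[[[0.0014,0.0036,0,0,0,0.122],[0.0021,0.0065,0,0,0,0.208],[0.0025,0.0087,0,0,0,0.275],[0.0025,0.0087,0,0,0,0.275]]]'
python3 - <<'E'
from h import *
for d in (70,71,72,73,74): print(d);lev(108.35-d,14.2,90)
E
```

```text
time: 7.4
tool_pos: [606.9, 132.2, 90.0]
tcp_rot: [-179.9, 0.0, 39.5]
ft_force: [-2.7, 2.3, 1.3]
finger_gap: -0.1
70
target [607.78494308 131.49097657] 90
shift [0.0002 0.0011 0.    ] rv [-0.0009  0.0008  0.0206]
71
target [608.32332992 131.20204505] 90
shift [0.0004 0.0016 0.    ] rv [-0.0009  0.0009  0.038 ]
72
target [608.85659222 130.90376139] 90
shift [0.0007 0.0022 0.    ] rv [-0.0009  0.0009  0.0555]
73
target [609.38456753 130.59621645] 90
shift [0.0009 0.0028 0.    ] rv [-0.0009  0.0009  0.0729]
74
target [609.90709502 130.27950391] 90
shift [0.0011 0.0034 0.    ] rv [-0.0009  0.0009  0.0904]
```

View pics/w5.png

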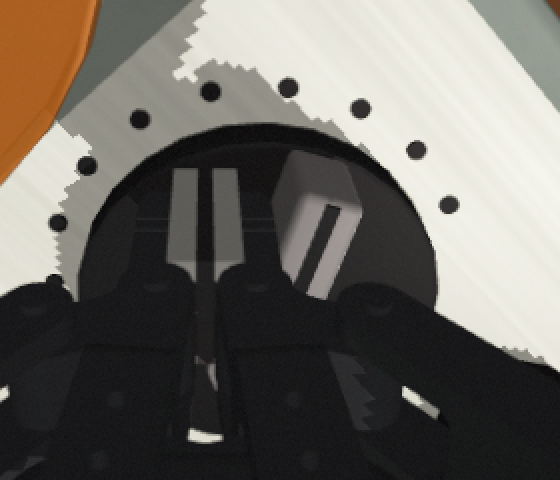

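Third click confirmed: the lever (275–360, 150–300) is clear of the finger in the same place, and 4 dots remain beyond it. Now the last hump.

```bash
python3 -m crank '[[[0.0004,0.0016,0,0,0,0.038],[0.0004,0.0016,0,0,0,0.038]]]'
python3 - <<'E'
from h import *
for d in (72,73,74): print(d);lev(108.35-d,14.2,90)
E
```

```text
time: 7.65
tool_pos: [608.3, 131.4, 90.1]
tcp_rot: [-179.9, 0.0, 37.3]
ft_force: [-3.2, 2.8, 1.4]
finger_gap: 0.1
72
target [608.85659222 130.90376139] 90
shift [0.0002 0.0007 0.0001] rv [-0.001   0.0007  0.0174]
73
target [609.38456753 130.59621645] 90
shift [0.0004 0.0013 0.0001] rv [-0.001   0.0007  0.0349]
74
target [609.90709502 130.27950391] 90
shift [0.0006 0.0018 0.0001] rv [-0.0009  0.0007  0.0523]
```

```bash
python3 -m crank '[[[0.0004,0.0013,0,0,0,0.035],[0.0004,0.0013,0,0,0,0.035]]]'
python3 - <<'E'
from h import *
print(r.sense()["ft_force"])
CAL("wrist");im,d=r.snapshot("wrist");cv2.imwrite("pics/w6.png",im[180:420,180:460].repeat(2,0).repeat(2,1))
for d in (74,75): print(d);lev(108.35-d,14.2,90)
E
```

```text
time: 7.9
tool_pos: [609.7, 130.2, 90.1]
tcp_rot: [-180.0, 0.0, 35.3]
ft_force: [-0.9, 0.5, 0.5]
finger_gap: -0.4
[-0.91463653  0.52403161  0.48076853]
74
target [609.90709502 130.27950391] 90
shift [0.0002 0.0001 0.0001] rv [-0.0003  0.0005  0.0172]
75
target [610.42401554 129.95372024] 90
shift [0.0004 0.0006 0.0001] rv [-0.0003  0.0005  0.0346]
```

View pics/w6.png

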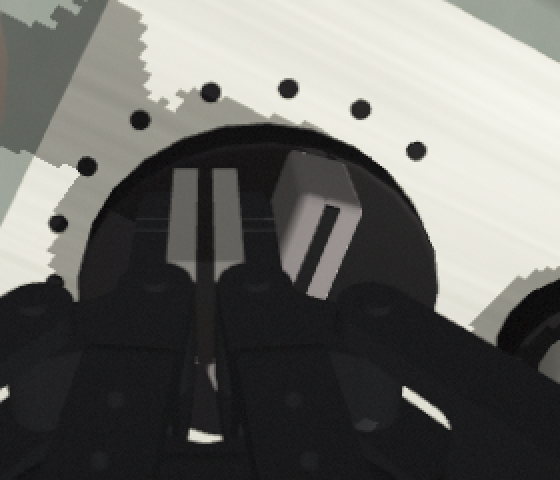

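The lever has snapped clear and points at the dot at (288,88). Two dots remain after it, so that is index 7, four clicks on. Now I back off and rise.

```bash
python3 -m crank '[[[0,-0.008,0,0,0,0],[0,-0.008,-0.02,0,0,0],[0,-0.008,-0.06,0,0,0],[0,-0.008,-0.11,0,0,0],[0,-0.008,-0.11,0,0,0],[0,-0.008,-0.11,0,0,0]]]'
python3 - <<'E'
from h import *
CAL("wrist");im,d=r.snapshot("wrist");cv2.imwrite("pics/w7.png",im)
print(at_z("wrist",proj("wrist",[624.3,14.4,92]),92),proj("wrist",[624.3,14.4,92]))
for n in ("start_top","dial_tip","dial_cap"):
  for L in r.landmark_of(n,"wrist")[:2]: print(n,L,at_d("wrist",L["pixel"],d))
b=A+Ro.from_euler('z',8.4,degrees=True).as_matrix()[:2,:2]@[20,-90];print(b)
tgt([*b,110],35)
E
```

```text
time: 8.7
tool_pos: [605.6, 136.8, 201.4]
tcp_rot: [180.0, -0.1, 35.3]
ft_force: [0.2, -0.6, 0.1]
finger_gap: -0.1
[624.3  14.4  92. ] [np.float64(421.86407374389546), np.float64(272.9525615777245)]
start_top {'pixel': [423.4, 273.5], 'conf': 0.55} [624.57643865  12.79733288  91.65008718]
dial_tip {'pixel': [330.6, 201.6], 'conf': 0.73} [631.66546042 113.92022925 106.49196792]
dial_cap {'pixel': [308.9, 233.3], 'conf': 0.88} [603.92809247 111.57577091 105.03831812]
[624.43291923  14.3871506 ]
shift [-0.054   0.1115  0.0886] rv [-0.0014  0.0028  0.0059]
```

View pics/w7.png

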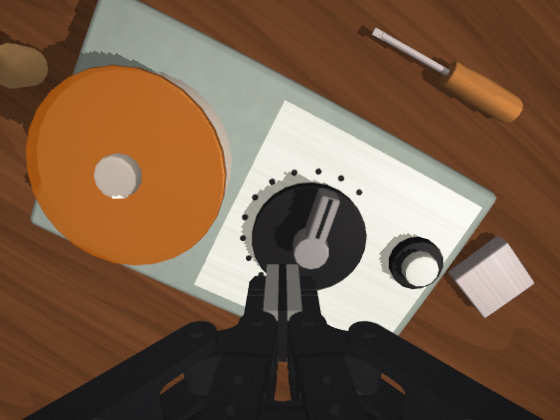

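```bash
python3 -m crank '[[[-0.027,0.056,0,0,0,0],[-0.054,0.1115,0,0,0,0],[-0.054,0.1115,0.04,0,0,0],[-0.054,0.1115,0.085,0,0,0],[-0.054,0.1115,0.085,0,0,0],[-0.054,0.1115,0.085,0,0,0]]]'
python3 - <<'E'
from h import *
tgt([624.4,14.4,95],35)
CAL("wrist");im,d=r.snapshot("wrist");cv2.imwrite("pics/w8.png",im)
for p in [(311,252),(331,197)]: pass
im,d=r.snapshot("top");c=im[165:305,145:335];cv2.imwrite("pics/top3.png",cv2.resize(c,None,fx=4.2,fy=4.2,interpolation=cv2.INTER_CUBIC))
for L in r.landmark_of("dial_tip","top")[:2]: print(L,at_z("top",L["pixel"],106))
E
```

```text
time: 9.65
tool_pos: [624.9, 14.5, 114.7]
tcp_rot: [-179.9, 0.1, 35.4]
ft_force: [0.5, 0.6, -0.2]
finger_gap: 0.2
shift [-0.0004 -0.0002  0.0197] rv [-0.001   0.0024  0.0062]
{'pixel': [253.9, 213.7], 'conf': 0.95} [626.79346229 109.88400533 106.        ]
```

View pics/top3.png

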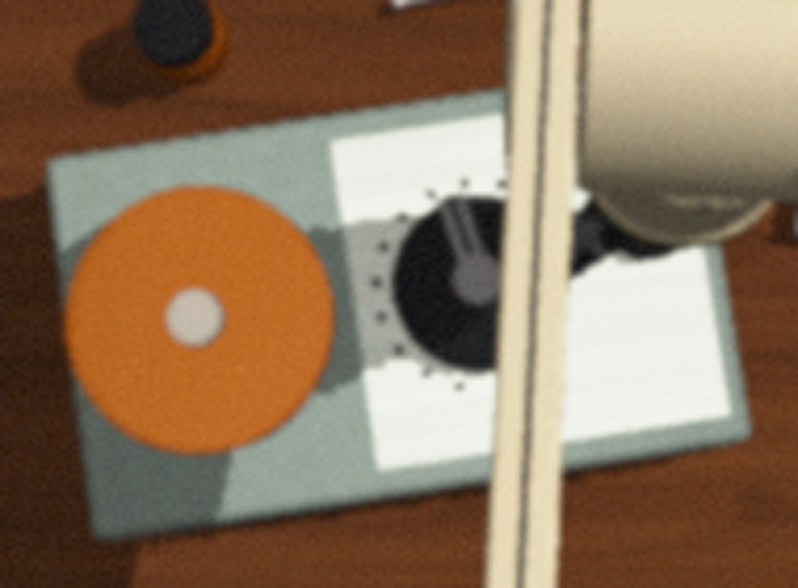

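View pics/w8.png

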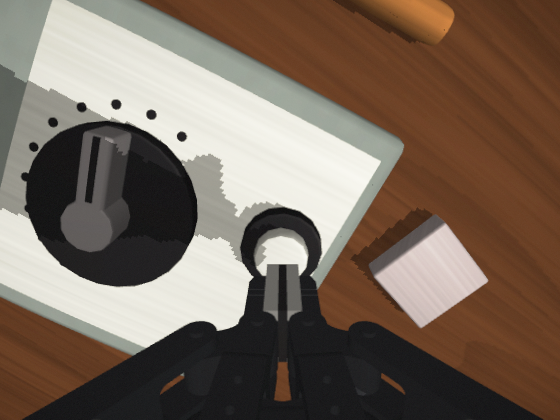

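```bash
python3 - <<'E'
from h import *
S=lambda x,y:(145+(x+.5)/4.2-.5,165+(y+.5)/4.2-.5)
def ang(cam,a,b):
    v=at_z(cam,b,106)-at_z(cam,a,106);print(cam,np.degrees(np.arctan2(v[1],v[0])),np.hypot(*v[:2]))
ang("top",S(480,278),S(395,300));ang("top",S(478,278),S(451,202))
ang("wrist",(87,226),(97,137))
print(r.sense()["ft_force"])
P=[at_z("top",p,106) for p in [(240.5,235.3),(253.9,213.7)]];print(P,np.linalg.norm(P[1]-P[0]))
E
```

```text
top 103.99639364265968 43.23658257650726
top 19.062340873529596 40.12001679865624
wrist 19.746422514514588 42.12428349728938
[ 0.55861653 -0.1111571   1.55610593]
[array([582.02815594, 137.8882333 , 106.        ]), array([626.79346229, 109.88400533, 106.        ])] 52.80311957338196
```

The lever angles disagree a little: a change of 84–90° against the 80° expected. Before pressing I'll view the dial from the w1 camera pose turned 80° about the dial axis. If the dial moved exactly 80°, the lever will fall on the same pixels.

```bash
python3 - <<'E'
from h import *
v=Ro.from_euler('z',-80,degrees=True).as_matrix()[:2,:2]@(np.array([552.07,116.48])-A);print(A+v)
tgt([*(A+v),200],28.05)
E
```

```text
[600.39028025 142.10586758]
shift [ 0.0529 -0.1188 -0.0838] rv [ 0.0011 -0.0004  0.1277]
```

```bash
python3 -m crank '[[[0,0,-0.05,0,0,0],[0,0,-0.084,0,0,0],[0.026,-0.06,-0.084,0,0,0.06],[0.053,-0.119,-0.084,0,0,0.128],[0.053,-0.119,-0.084,0,0,0.128],[0.053,-0.119,-0.084,0,0,0.128]]]'
python3 - <<'E'
from h import *
tgt([600.39,142.1,200],28.05)
CAL("wrist");im,d=r.snapshot("wrist");cv2.imwrite("pics/w9.png",im)
a=cv2.imread("pics/w1.png")[140:280,220:420];b=im[140:280,220:420]
cv2.imwrite("pics/cmp.png",np.hstack([cv2.resize(x,None,fx=1.95,fy=1.95*1.4,interpolation=cv2.INTER_CUBIC) for x in (a,b)]))
cv2.imwrite("pics/a.png",cv2.resize(a,None,fx=4,fy=4,interpolation=cv2.INTER_CUBIC));cv2.imwrite("pics/b.png",cv2.resize(b,None,fx=4,fy=4,interpolation=cv2.INTER_CUBIC))
E
```

```text
time: 10.55
tool_pos: [600.9, 142.8, 201.6]
tcp_rot: [179.9, -0.1, 28.2]
ft_force: [-0.8, -1.0, -0.3]
finger_gap: 0.2
shift [-0.0008  0.0004  0.0016] rv [ 0.0023 -0.0023  0.0019]
```

View pics/a.png

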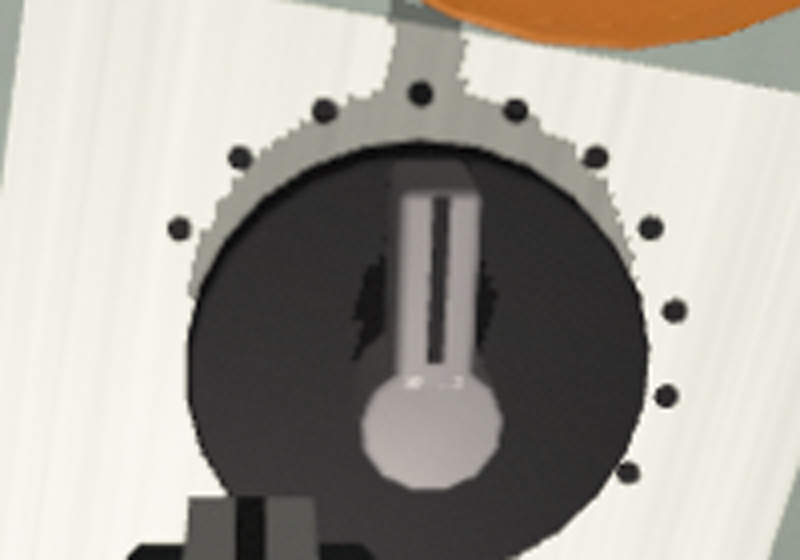

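View pics/b.png

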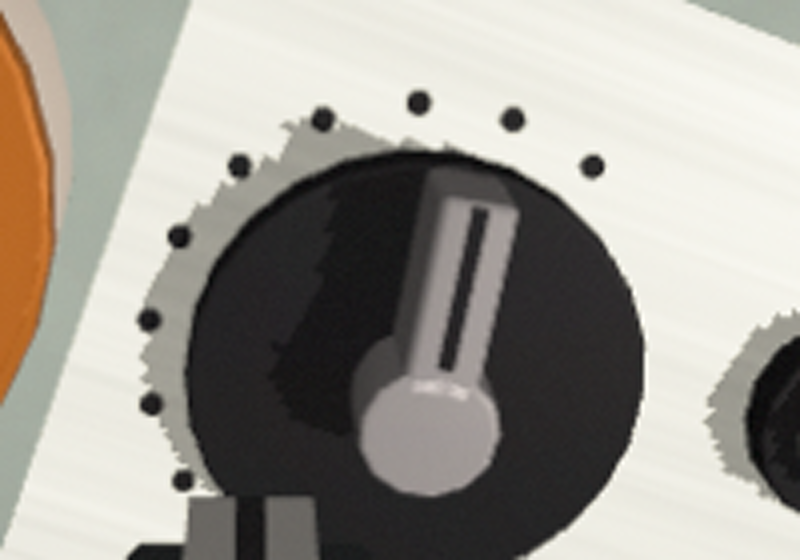

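```bash
python3 - <<'E'
from h import *
from scipy.optimize import least_squares
def run(cal,line,hub,dots,i0,tag):
    if cal is None: pass
    g=lambda p,z:at_z("wrist",(220+p[0]/4,140+p[1]/4),z)[:2]
    v=g(line[0],106)-g(line[1],106);L=np.degrees(np.arctan2(v[1],v[0]))
    D=np.array([g(p,70) for p in dots]);k=i0+np.arange(len(dots))
    def f(x):
        a=np.radians(x[2]+160-20*k);return (D-np.c_[x[0]+53*np.cos(a),x[1]+53*np.sin(a)]).ravel()
    s=least_squares(f,[591,100,8]);print(tag,"lever",L,"dots",s.x,np.abs(s.fun).max(),"dial deg",160-(L-s.x[2]),"hub",g(hub,106))
run(0,[(481,210),(447,368)],(430,430),[(183,481),(151,404),(149,320),(180,237),(240,166),(323,119),(418,102),(513,119),(593,167)],1,"now")
# w1 pose: calibration matrix noted earlier
T=np.array([[0.951,.293,.101,527.393],[.31,-.899,-.310,196.456],[0,.326,-.946,342.539],[0,0,0,1]])
C=dict(CAL("wrist"));C["cam_to_world"]=T
import h; h.CAL=lambda n:C
run(0,[(441,200),(435,360)],(432,430),[(180,229),(240,157),(325,110),(420,93),(515,110),(596,157),(651,228),(675,311),(667,396),(628,472)],0,"start")
E
```

```text
now lever 19.21815517048647 dots [591.99575974  99.4676215    8.1537148 ] 0.31609788771991987 dial deg 148.93555963208885 hub [593.30019202 100.31328391]
start lever 108.43981386245574 dots [593.12590371 100.57461469   8.21506144] 0.4113500093365019 dial deg 59.775247580897684 hub [592.84729612 100.67861365]
```

```bash
python3 - <<'E'
from h import *
from scipy.optimize import least_squares
s=r.sense();R=Ro.from_euler('xyz',s["tcp_rot"],degrees=True).as_matrix();M=np.eye(4);M[:3,:3]=R;M[:3,3]=s["tool_pos"]
X=np.linalg.inv(M)@np.array(CAL("wrist")["cam_to_world"]);C=dict(CAL("wrist"))
import h; h.CAL=lambda n:C
def go(tag,pos,yaw,line,dots,i0):
    N=np.eye(4);N[:3,:3]=Ro.from_euler('xyz',[180,0,yaw],degrees=True).as_matrix();N[:3,3]=pos;C["cam_to_world"]=N@X
    g=lambda p,z:at_z("wrist",(180+p[0]/2,180+p[1]/2),z)[:2]
    v=g(line[0],106)-g(line[1],106);L=np.degrees(np.arctan2(v[1],v[0]))
    D=np.array([g(p,70) for p in dots]);k=i0+np.arange(len(dots))
    def f(x):
        a=np.radians(x[2]+160-20*k);return (D-np.c_[x[0]+53*np.cos(a),x[1]+53*np.sin(a)]).ravel()
    q=least_squares(f,[591,100,8]);print(tag,L,q.x,np.abs(q.fun).max(),"dial",160-(L-q.x[2]))
go("w3",[575.3,131.2,90.1],95.3,[(336,207),(303,283)],[(57,220),(85,163),(138,117),(209,89),(286,86),(359,106),(415,148),(448,203),(455,262)],0)
go("w4",[586.3,135.1,90],75.3,[(333,207),(303,283)],[(58,222),(87,164),(140,118),(210,90),(288,87),(361,107),(417,149),(449,204),(457,263)],1)
go("w6",[609.7,130.2,90.1],35.3,[(331,207),(302,283)],[(58,223),(87,166),(140,119),(210,92),(288,88),(361,108),(417,150)],3)
E
```

```text
w3 77.8323227983034 [591.57111329 101.54816721   8.16590411] 0.4033759798422807 dial 90.3335813141416
w4 59.58213617519691 [591.80924282 101.30336799   8.21598069] 0.4086139171162131 dial 108.63384451689231
w6 20.14676675526608 [591.9209922  100.60973489   8.31428488] 0.4096699176248819 dial 148.1675181204467
```

```bash
sed -i 's/^A=.*/A=np.array([591.9,100.3])/' h.py; python3 - <<'E'
from h import *
lev(19.2,-30,200);lev(19.2,-30,91)
E
```

```text
target [631.98604325  82.49244159] 200
shift [-0.0006  0.067   0.0014] rv [ 0.0021 -0.002   0.1549]
target [631.98604325  82.49244159] 91
shift [-0.0008  0.0667  0.1104] rv [ 0.0021 -0.002   0.1549]
```

```bash
python3 -m crank '[[[0,0.035,0,0,0,0.1],[0,0.067,0,0,0,0.155],[0,0.067,0.0,0,0,0.155],[0,0.067,0.05,0,0,0.155],[0,0.067,0.09,0,0,0.155],[0,0.067,0.11,0,0,0.155],[0,0.067,0.11,0,0,0.155]]]'
python3 - <<'E'
from h import *
s=r.sense();print(s["ft_force"])
CAL("wrist");im,d=r.snapshot("wrist");cv2.imwrite("pics/w10.png",im[180:420,180:460].repeat(2,0).repeat(2,1))
lev(19.2,-20,90);lev(19.2,-16,90)
E
```

```text
time: 11.48
tool_pos: [631.7, 82.4, 90.1]
tcp_rot: [179.9, 0.0, 19.2]
ft_force: [1.0, 0.3, -0.2]
finger_gap: -0.2
[ 1.04107308  0.30829817 -0.17053162]
target [628.69737678  91.93620529] 90
shift [-0.001  -0.0103  0.002 ] rv [ 0.0018 -0.0022 -0.0001]
target [627.3819102   95.71371077] 90
shift [-0.001  -0.0143  0.002 ] rv [ 0.0018 -0.0022 -0.0001]
```

View pics/w10.png

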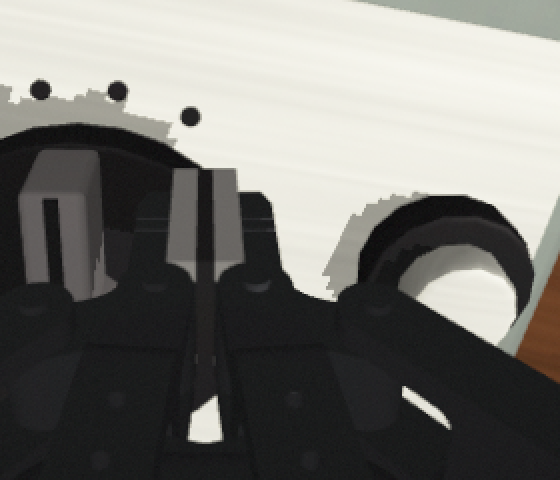

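The w10 view changes my reading. The dark finger backs stand about 7 mm outside the pads, so the lever was still leaning on them in w6. It now sits on the hump just past stop 7, held by friction. I'll nudge it back gently so that it drops into that stop.

```bash
python3 - <<'E'
from h import *
for a in (19.2,22,24,26,28): lev(a,-21.5,90)
E
```

```text
target [629.19067675  90.51964074] 90
shift [-0.001  -0.0088  0.002 ] rv [ 0.0018 -0.0022 -0.0001]
target [629.6239251   92.35295812] 90
shift [ 0.     -0.0104  0.002 ] rv [ 0.0019 -0.0022 -0.049 ]
target [629.87829247  93.67434524] 90
shift [ 0.0007 -0.0116  0.002 ] rv [ 0.0019 -0.0021 -0.0839]
target [630.08638914  95.0038047 ] 90
shift [ 0.0013 -0.0128  0.002 ] rv [ 0.002  -0.0021 -0.1188]
target [630.24796157  96.33971676] 90
shift [ 0.0019 -0.014   0.002 ] rv [ 0.002  -0.0021 -0.1537]
```

```bash
python3 -m crank '[[[-0.001,-0.006,0,0,0,0],[-0.0005,-0.0088,0,0,0,0],[0,-0.0104,0,0,0,-0.049],[0,-0.0104,0,0,0,-0.049]]]'
python3 - <<'E'
from h import *
CAL("wrist");im,d=r.snapshot("wrist");cv2.imwrite("pics/w11.png",im[180:420,180:460].repeat(2,0).repeat(2,1))
for a in (22,24,26,28): lev(a,-21.5,90)
E
```

```text
time: 12.02
tool_pos: [630.1, 92.8, 93.1]
tcp_rot: [179.9, -0.2, 22.0]
ft_force: [-0.0, 0.3, -0.3]
finger_gap: -0.2
target [629.6239251   92.35295812] 90
shift [-0.0005  0.0001  0.0029] rv [ 0.0023 -0.0033 -0.0006]
target [629.87829247  93.67434524] 90
shift [ 0.0002 -0.001   0.0029] rv [ 0.0024 -0.0032 -0.0355]
target [630.08638914  95.0038047 ] 90
shift [ 0.0009 -0.0022  0.0029] rv [ 0.0025 -0.0032 -0.0704]
target [630.24796157  96.33971676] 90
shift [ 0.0016 -0.0034  0.0029] rv [ 0.0025 -0.0031 -0.1053]
```

View pics/w11.png

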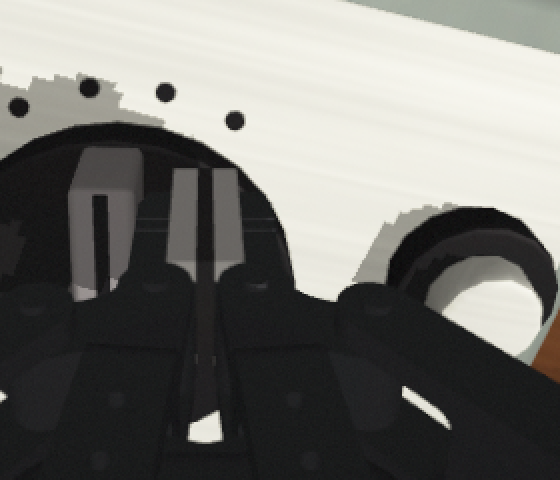

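```bash
python3 -m crank '[[[0.0002,-0.001,0.001,0,0,-0.035],[0.0006,-0.0018,0.001,0,0,-0.05],[0.0006,-0.0018,0.001,0,0,-0.05]]]'
python3 - <<'E'
from h import *
CAL("wrist");im,d=r.snapshot("wrist");cv2.imwrite("pics/w12.png",im[180:420,180:460].repeat(2,0).repeat(2,1))
for a in (24,26,28): lev(a,-21.5,91)
E
```

```text
time: 12.45
tool_pos: [629.9, 94.6, 91.9]
tcp_rot: [179.9, -0.2, 24.8]
ft_force: [-0.1, 0.6, -0.1]
finger_gap: -0.3
target [629.87829247  93.67434524] 91
shift [-0.0004  0.0008  0.0008] rv [ 0.0024 -0.003   0.0144]
target [630.08638914  95.0038047 ] 91
shift [ 0.0004 -0.0003  0.0008] rv [ 0.0025 -0.003  -0.0205]
target [630.24796157  96.33971676] 91
shift [ 0.0011 -0.0015  0.0008] rv [ 0.0025 -0.003  -0.0554]
```

View pics/w12.png

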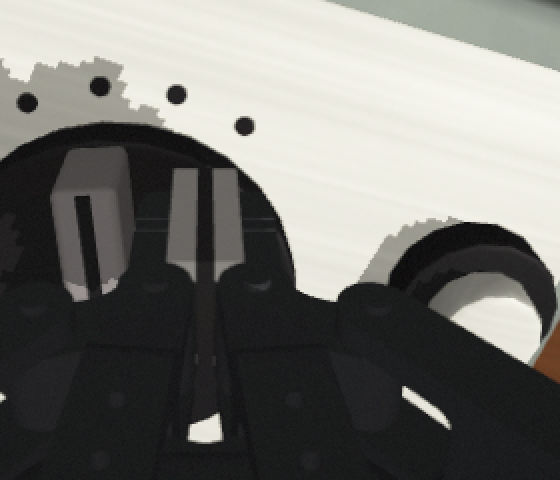

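```bash
cat > ma.py <<'E'
from h import *
from scipy.optimize import least_squares
def meas(line,dots,i0,ox=180,oy=180,sc=2):
    g=lambda p,z:at_z("wrist",(ox+p[0]/sc,oy+p[1]/sc),z)[:2]
    v=g(line[0],106)-g(line[1],106);L=np.degrees(np.arctan2(v[1],v[0]))
    D=np.array([g(p,70) for p in dots]);k=i0+np.arange(len(dots))
    def f(x):
        a=np.radians(x[2]+160-20*k);return (D-np.c_[x[0]+53*np.cos(a),x[1]+53*np.sin(a)]).ravel()
    s=least_squares(f,[591,100,8]);print("lever",L,s.x,np.abs(s.fun).max(),"dial",160-(L-8.25))
E
python3 - <<'E'
from ma import *
meas([(82,197),(96,292)],[(27,102),(100,86),(176,94),(245,126)],6)
E
```

```text
lever 28.796819141140443 [591.77178116 100.75391221   8.08365599] 0.32808619525341953 dial 139.45318085885955
```

Dial at 139.5°, which matches stop 7 (140°). I back off, rise and check again.

```bash
python3 -m crank '[[[0,0.01,0,0,0,0],[0,0.012,-0.01,0,0,0],[0,0.012,-0.06,0,0,0],[0,0.012,-0.11,0,0,0],[0,0.012,-0.11,0,0,0]]]'
python3 - <<'E'
from h import *
CAL("wrist");im,d=r.snapshot("wrist");b=im[140:280,180:380];cv2.imwrite("pics/w13.png",cv2.resize(b,None,fx=4,fy=4,interpolation=cv2.INTER_CUBIC))
tgt([624.7,14.2,200],24.8)
E
```

```text
time: 13.12
tool_pos: [638.1, 83.7, 209.4]
tcp_rot: [179.6, -0.8, 24.8]
ft_force: [0.8, 0.5, 0.1]
finger_gap: 0.1
shift [-0.0399  0.058   0.0059] rv [ 0.0049 -0.0092 -0.0001]
```

View pics/w13.png

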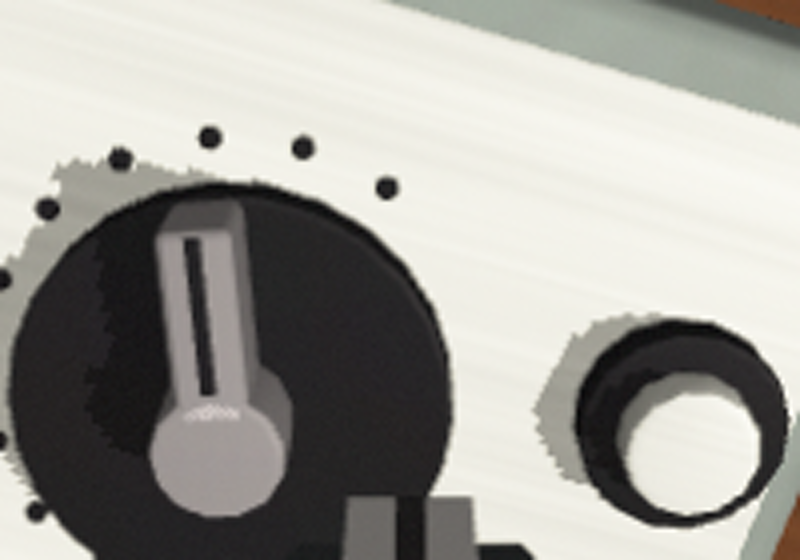

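```bash
python3 - <<'E'
from ma import *
meas([(191,240),(207,393)],[(5,280),(48,208),(121,159),(210,137),(302,148),(387,188)],4,180,140,4)
tgt([624.7,14.2,200],24.8)
E
python3 -m crank '[[[-0.02,0.03,0,0.005,-0.009,0],[-0.04,0.058,0.01,0.005,-0.009,0],[-0.04,0.058,0.05,0.005,-0.009,0],[-0.04,0.058,0.1,0.005,-0.009,0],[-0.04,0.058,0.1,0.005,-0.009,0],[-0.04,0.058,0.1,0.005,-0.009,0]]]'
python3 - <<'E'
from h import *
tgt([624.7,14.2,92],24.8)
E
```

```text
lever 27.82534009996822 [590.98052184 100.03192447   8.5720092 ] 0.9310678945777227 dial 140.42465990003177
shift [-0.0399  0.058   0.0059] rv [ 0.0049 -0.0092 -0.0001]
time: 13.92
tool_pos: [625.9, 14.1, 107.0]
tcp_rot: [-180.0, -0.0, 24.8]
ft_force: [0.5, 0.1, 0.4]
finger_gap: 0.4
shift [-0.0011 -0.0006  0.015 ] rv [-0.     -0.0004 -0.    ]
```

```bash
python3 -m crank '[[[-0.001,-0.0006,0.01,0,0,0],[-0.001,-0.0006,0.016,0,0,0],[-0.001,-0.0006,0.019,0,0,0],[-0.001,-0.0006,0.019,0,0,0]]]'
```

```text
time: 14.42
tool_pos: [625.3, 14.3, 88.6]
tcp_rot: [180.0, -0.1, 24.8]
ft_force: [-0.1, 0.0, 4.2]
finger_gap: 0.3
```

```bash
python3 -m crank '[[[0,0,0.002,0,0,0],[0,0,0.003,0,0,0],[0,0,0.0035,0,0,0],[0,0,0.0035,0,0,0]]]'
```

```text
time: 14.92
tool_pos: [625.4, 14.2, 86.0]
tcp_rot: [180.0, -0.1, 24.8]
ft_force: [-4.8, 0.9, 9.6]
finger_gap: -0.3
```

Over 5 N and at the end of its travel (z = 86.0, 6 mm below 92). Now I release and rise, then check.

```bash
python3 -m crank '[[[0,0,-0.01,0,0,0],[0,0,-0.04,0,0,0],[0,0,-0.1,0,0,0],[0,0,-0.115,0,0,0],[0,0,-0.115,0,0,0],[0,0,-0.115,0,0,0]]]'
python3 - <<'E'
from h import *
s=r.sense();tgt([631,80,200],24.8)
CAL("wrist");im,d=r.snapshot("wrist");cv2.imwrite("pics/w14.png",im)
L=r.landmark_of("start_top","wrist")[:1];print(L,[at_d("wrist",l["pixel"],d) for l in L],s["ft_force"])
E
```

```text
time: 15.68
tool_pos: [624.1, 14.3, 198.8]
tcp_rot: [-180.0, 0.1, 24.8]
ft_force: [-0.6, -0.4, -0.7]
finger_gap: 0.1
shift [ 0.0338 -0.0568 -0.0012] rv [-0.0008  0.0012  0.0001]
[{'pixel': [283.4, 204.9], 'conf': 0.86}] [array([625.96793802,  13.87604376,  91.80198745])] [-0.59814377 -0.40753258 -0.68272009]
```

View pics/w14.png

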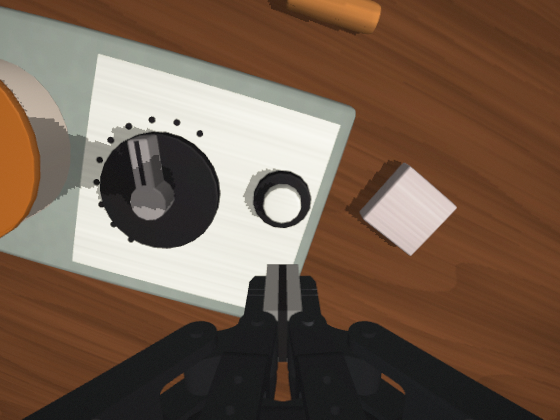

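```bash
python3 - <<'E'
from ma import *
im=cv2.imread("pics/w14.png")[100:240,80:240];cv2.imwrite("pics/w15.png",cv2.resize(im,None,fx=4,fy=4,interpolation=cv2.INTER_CUBIC))
E
```

```text
(no output)
```

View pics/w15.png

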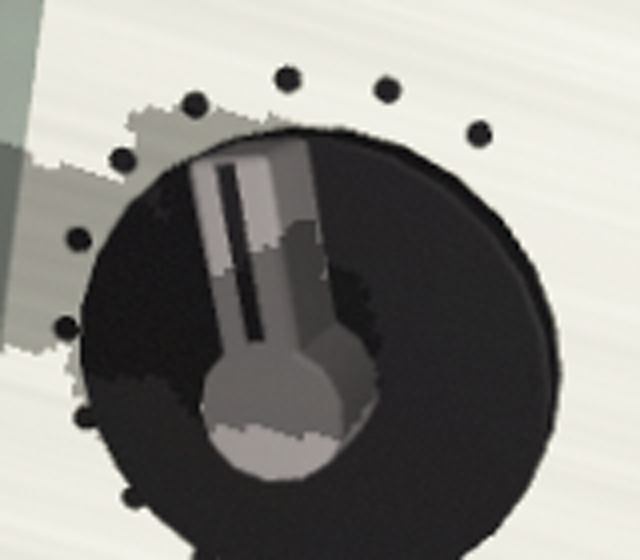

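```bash
python3 - <<'E'
from ma import *
meas([(227,168),(254,338)],[(86,417),(66,327),(79,239),(123,160),(195,104),(288,78),(388,90),(480,134)],2,80,100,4)
r.hand_in()
E
```

```text
lever 27.166116166382004 [591.7598276  100.85746879   8.18078942] 0.20400688230211017 dial 141.083883833618
the job is handed in; nothing more can be done
```

I turned the dial four clicks clockwise, from stop 3 (measured 59.8°) to stop 7, and then pressed and released the start button. I've handed the job in; it reported no verdict.

- **Dial correction:** After the fourth push the dial did not sit in its stop. I had taken each drop in force for the snap into the next stop, but it came near the top of the hump. The lever was still leaning on the finger backs and ended about 9° past the stop, held by friction. A lever-angle check showed this before I pressed the button. I nudged the lever back with a fingertip from the other side until it dropped into the stop.
- **Button:** I pressed it to about 6 mm of travel, with 9.6 N measured, and only after the dial was set. It sprang back, with its top at 91.8 mm against 92 mm expected.
- **Last checks:** The dial measured 139.5°, 140.4° and 141.1° in three pictures, against a target of 140°. The fingers were clear at 199 mm with no contact force. The highest force I read while pushing the dial was under 6 N. The run took about 16 s.
- **Disagreements:**
  - Single-point lever readings from the networks were up to about 10 mm off, and the tip distance they gave (52.8 mm) wrongly looked in range while the dial was 9° past. I relied on the lever's black line and the ring of dots instead.
  - The wrist camera read about 5 mm off in y in the first picture.
- **Other objects:** I kept clear of the jar, block, clamp and hand tool, but did not measure them again at the end.

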